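Lever the manipulator stand's foot back into its locating cup

ROBOT

A 7-joint arm with a two-finger parallel gripper is mounted at the origin on the work surface. World frame = base frame: x ahead of the robot, y to its left, z up, the work surface at z = 0. Lengths are in m, angles in rad, forces in N, time in s.
With the tool pointing down it reaches from about 0.4 to 0.875 m from the base axis. Payload 19.3 kg.
Tool frame: the origin (TCP) lies at the very end of the fingers, on their centre line; the grasp point (between the pads) lies 19 mm behind it; z points along the fingers, y is the line along which they close (so a half turn about z gives the same grasp; the last joint's range is limited). The gripper opens to 85 mm and grips with 20 to 120 N. Pads are 22 mm wide; open, the fingers measure 114 mm over their backs; the gripper's body (76 mm by 85 mm) begins 54 mm behind the grasp point. The pads swing forward as they close: fully open they stand 13 mm farther back than shut.
Start: joints at [1.108, 0.521, -0.036, 1.599, 0.021, 1.021, -0.113], TCP at [0.239, -0.577, 0.231] pointing down, gripper open.
Joint ranges: [-2.91, 2.91], [-0.3, 2.13], [-1.5, 1.42], [0.17, 2.43], [-1.26, 4.41], [0.16, 1.93], [-2.52, 2.52]. Speed limits (rad/s): [1.89, 1.89, 2.39, 2.39, 3.01, 3.01, 3.01].

INTERFACE

Orientations are given as [roll, pitch, yaw] about the fixed x, y, z axes, in that order (R = Rz(yaw) Ry(pitch) Rx(roll)).
In Python, from workcell import bot gives the robot as it stands.
- The arm moves only by the shell command python3 -m crank 'ROWS' [FORCE]. ROWS is a JSON object of lists of equal length, an entry for each row: "travel": the shift along the world's x, y, z in cm, a list of three; "turn": the turn, a rotation vector about the world's x, y, z in degrees, a list of three; "gripper": the closure, from 0 (fully open) to 1 (shut). A call has exactly 5 rows; each row is the pose to reach, as a shift and turn from the pose commanded when the call began; what a row does not reach only later rows make up. A row lasts 1/10 s, in which the tool goes at most 50 mm and 8.59 degrees, less where a joint would pass 70% of its speed; a pose out of reach is approached as far as the arm can. A call with a gripper value outside its range is refused whole. The fingers move at their own pace and stop on an object; FORCE is the grip in N (left out, the last holds). Time passes only in rows, so rows that repeat a pose let the fingers close, or fill a call up. It gives the time, the measured TCP pose, the force, the opening and the grip force at its end, in the units of the state.
- bot.observe(): the state, without advancing time (a new reading comes with each control period).
- bot.grab_frame(name): name is "scene" or "side" or "wrist"; returns a dict with "pixels" (384x512x3 uint8, red, green, blue), "fx", "fy", "cx", "cy" (pixels), "extrinsics" (4x4, takes a point from world to camera coordinates). Camera axes: x right, y down, z forward; pixel columns grow to the right and rows downward; lengths in m; the calibration is good to about 2 mm. The wrist camera is an equidistant fisheye: a pixel r from the principal point sees the ray r / f radians off the axis. A picture is of the moment at which its call begins. There is no depth.
- bot.job_done(): hands the job in; it is judged then, once.
The state is a dict: "clock": time; "qpos": joint angles; "qd": joint speeds; "joint_efforts": joint torques, N m; "position": TCP position; "tool_rot": TCP orientation; "force": force on the tool from outside, world axes, zero at the start; "moment": the same for the moment, N m; "grip_width": finger opening in m; "finger_force": force on a finger pad.
Only numpy, scipy, OpenCV 4.12 (cv2) and the standard library are available. Lean on these libraries where they do the work, as an engineer would, in place of code of your own. Each camera call takes 0.05 s, during which the arm holds its last target. There are 200 camera calls.

TASK

The front foot of the heavy micromanipulator stand has been knocked out of its locating cup and stands on the bench beside it. Using only the pry bar over the fulcrum block, slip the claw in round the foot's stem under the ear, lever the foot up clear of the cup's rim without forcing it or tipping the stand far, swing it across and let it down gently until it is fully home in the cup. Then draw the claw right out from under the stand and lay the bar's handle back down on the bench, leaving the plain spacer disc and the other things on the bench alone.

Things in the scene. Friction and masses are not known exactly. Their poses are not given: they have to be found in the camera images.
- stand: white cast plate 210 x 220 x 22 mm (underside 40 mm up) with a column and manipulator, 0.3 m tall, 7 kg +-12 %, not to be touched by the robot. Front foot at x -140 mm; two slippery glide feet at x +85, y +-85 mm: with the front foot lifted the stand follows the claw, sideways or along the bar, for about 15 N. Origin: on its middle line, at bench level when level; -x towards the front foot, z up.
- ear (a point): point on the flat underside of the stand's ear, at the axis of the foot's stem, 36 mm above foot. The ear is 22 mm thick, 52 mm wide, sticks out from the plate along the stand's -x and ends in a half round of radius 26 mm about this axis; a knurled knob 24 mm across sits on top. Lifting here takes 25 to 35 N, 10 to 20 N at the bar's grip; pressing or jamming well beyond that harms the stand.
- foot (a point): centre of the flat underside of the front foot under the ear: steel disc 22 mm across, 6 mm thick, below a stem 10 mm thick and 30 mm long. At the start it stands on the bench 34 to 41 mm from the cup's centre and the stand leans 1 degree; home in the cup it is 4 mm above the bench and the stand is level.
- cup: steel locating cup fixed to the bench beside the front foot (to one side of it, left or right): a round cup 40 mm outside, rim 10 mm above the bench, with a round recess 26 mm across and 6 mm deep whose floor is 4 mm above the bench. Origin: centre of its underside, on the bench.
- spacer: loose plain steel disc 40 mm across, 10 mm high, no recess, lying on the other side of the front foot, 34 to 41 mm from it; it is to stay. Origin: centre of its underside.
- block: loose steel fulcrum block (0.95 kg), 60 mm long along the lever, 70 mm wide, 28 mm tall, with a smooth half-round ridge (radius 15 mm, axis 27 mm up) across it; top of the ridge 42 mm above the bench. Origin: centre of its underside; x points to the foot, about 90 mm away; the ridge runs along y above the origin.
- bar: loose flat dark steel pry bar (0.48 kg), 333 mm long, shank 22 x 9 mm, lying over the ridge, claw up 8 degrees, handle end on the bench. Claw (+x): 9 mm thick head, two prongs 28 mm long, 7 mm thick, 34 mm over both, 16 mm slot between. Origin: on the underside at the slot's closed end; prong tips x +28, handle end x -305 mm; z out of its upper face. Tips start 10 to 25 mm short of the ear.
- grip (a point): point in the middle of the bar's thickness at bar x = -250 mm, a good place to grip it across its 22 mm width
- jar: bystander: amber jar with a white cap, 56 mm across, 85 mm tall; origin at its base
- dishes: bystander: stack of three clear dishes 90 mm across, 42 mm tall; origin at its base
- rack: bystander: white tube rack 50 x 160 x 62 mm; origin at its base
- driver: bystander: screwdriver
- spanner: bystander: spanner
- tipbox: bystander: grey divided box 85 x 120 x 50 mm; origin at its base
- beaker: bystander: glass beaker 66 mm across, 85 mm tall; origin at its base
Mind the look-alikes: they are no part of the job. Leave any blue, purple or red look-alike of the cup alone.

How it is judged:
By the outcome, as a careful person would: the job done as asked, in the order asked, and still so for the second after the job is handed in, with the robot touching nothing.
It also fails if it takes over 72 s, if anything falls off the work surface, if the arm or the gripper's body presses on something with over 40 N, if the wrist force passes 120 N, or if a joint passes its speed limit or range.

## Working session

There is one attempt and no reset: what is moved stays moved. The work goes in short steps, Python scripts to look and compute and a shell command to move; the robot and the scene stay as the last step left them, time stands still between calls to the robot, and variables do not carry over. Pictures are saved under pics/ and viewed, at most 10 in all, crops included, and the job is handed in when it is done.

```bash
mkdir -p pics; ls
cat > h.py <<'E'
import numpy as np, cv2
from workcell import bot
def snap(n,name):
    f=bot.grab_frame(n); cv2.imwrite(f'pics/{name}.png',f['pixels'][:,:,::-1]); np.savez(f'pics/{name}.npz',**{k:np.array(v) for k,v in f.items()}); return f
def load(name): return dict(np.load(f'pics/{name}.npz'))
def ray(f,u,v,fish=False):
    E=np.array(f['extrinsics']);R=E[:3,:3];c=-R.T@E[:3,3]
    a=(u-f['cx'])/f['fx'];b=(v-f['cy'])/f['fy']
    if fish:
        r=np.hypot(a,b);d=np.array([a/r*np.sin(r),b/r*np.sin(r),np.cos(r)]) if r>1e-9 else np.array([0,0,1.])
    else: d=np.array([a,b,1.])
    d=R.T@d;return c,d/np.linalg.norm(d)
def onz(f,u,v,z,fish=False):
    c,d=ray(f,u,v,fish);return c+d*(z-c[2])/d[2]
def tri(*rays):
    A=np.zeros((3,3));b=np.zeros(3)
    for c,d in rays:
        P=np.eye(3)-np.outer(d,d);A+=P;b+=P@c
    p=np.linalg.solve(A,b);return p,[np.linalg.norm((np.eye(3)-np.outer(d,d))@(p-c)) for c,d in rays]
def proj(f,p):
    E=np.array(f['extrinsics']);q=E[:3,:3]@np.array(p)+E[:3,3];return f['fx']*q[0]/q[2]+f['cx'],f['fy']*q[1]/q[2]+f['cy']
E
python3 - <<'E'
from h import *
a=snap('scene','sc0');b=snap('side','si0');c=snap('wrist','wr0')
for f in(a,b,c):
    E=np.array(f['extrinsics']);print(f['fx'],f['cx'],f['cy'],-E[:3,:3].T@E[:3,3],E[2,:3])
s=bot.observe();print({k:np.round(v,3) for k,v in s.items()})
cv2.imwrite('pics/both0.png',cv2.resize(np.hstack([np.array(x['pixels'])[:,:,::-1] for x in (a,b)]),(800,300)))
E
```

```text
pics
448.08549572844174 257.27697013810126 194.52997971160772 [1.27989573 0.29797706 0.85937966] [-0.6631141  -0.22383367 -0.71426758]
419.7528654113891 252.34249027028932 189.58698327613632 [ 0.34533155 -0.71072853  1.03203543] [ 0.17469138  0.61441847 -0.76939773]
297.3186396354542 250.57229095063832 190.5091910705975 [ 0.30597185 -0.54993988  0.37493322] [-0.26031994 -0.10652978 -0.9596275 ]
{'clock': np.float64(0.15), 'qpos': array([ 1.108,  0.522, -0.036,  1.6  ,  0.021,  1.021, -0.113]), 'qd': array([ 0.001, -0.001, -0.002, -0.002, -0.002, -0.001,  0.001]), 'joint_efforts': array([ 1.0000e-03, -9.2739e+01,  1.9800e+00, -3.7006e+01,  1.8000e-02,
        6.0000e-03, -0.0000e+00]), 'position': array([ 0.239, -0.577,  0.231]), 'tool_rot': array([-3.141,  0.   ,  0.393]), 'force': array([-0.442,  0.204,  0.18 ]), 'moment': array([-0.03 ,  0.026,  0.019]), 'finger_force': np.float64(0.0), 'grip_width': np.float64(0.085)}
```

View pics/sc0.png

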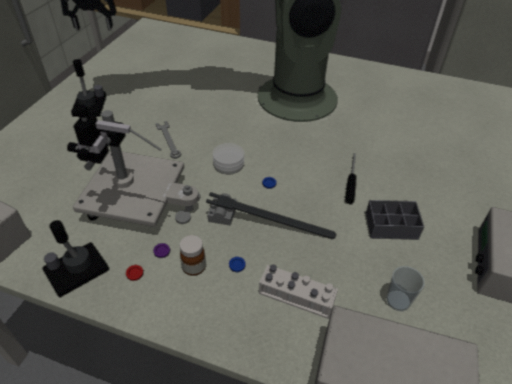

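View pics/si0.png

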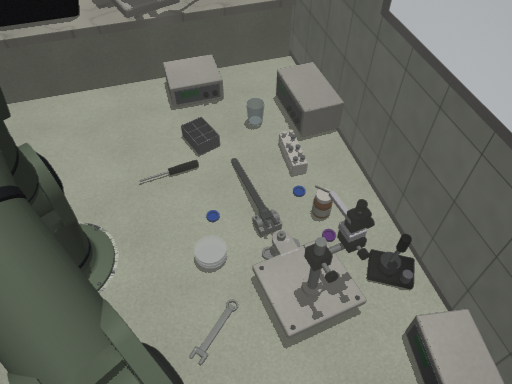

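Scene view: stand (130,185), ear/knob (187,193), grey disc (183,217), bar from (212,200) to (333,234), block (222,208). In the side view, ear/knob is at (281,238), a grey disc at (270,252), and the bar from (236,160) to (265,225). Next I'll view close crops.

Run:
```python
from h import *
a=cv2.imread('pics/sc0.png')[165:245,150:260];b=cv2.imread('pics/si0.png')[190:280,230:330];c=cv2.imread('pics/wr0.png')
g=lambda x:np.clip((x/255.)**0.6*255,0,255).astype(np.uint8)
A=cv2.resize(g(a),(412,300),interpolation=3);B=cv2.resize(g(b),(333,300),interpolation=3);C=cv2.resize(g(c),(400,300))
o=np.zeros((600,800,3),np.uint8);o[:300,:412]=A;o[:300,415:748]=B;o[300:,:400]=C
cv2.imwrite('pics/crop0.png',o)
```

```text
(no output)
```

View pics/crop0.png

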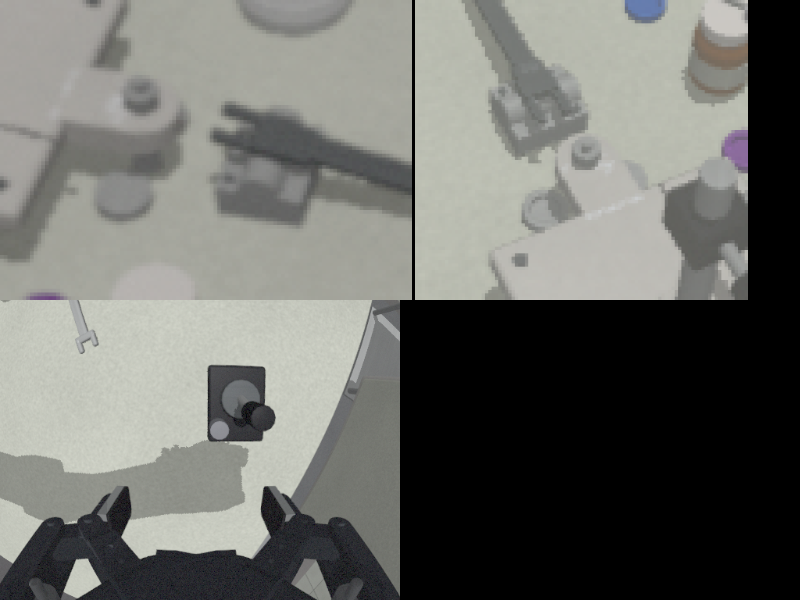

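The recess ring shows on the disc at side (268,253), so the cup is on the robot side of the ear. The plain disc at scene (183,217) / side ~(297,241) is the spacer. The blue discs (269,183 and 237,264), purple (162,250) and red (134,272) are look-alikes and stay put.

```bash
cat > m.py <<'E'
from h import *
a=load('sc0');b=load('si0')
S=lambda u,v:(150+u/3.745,165+v/3.75)
D=lambda u,v:(230+(u-415)/3.33,190+v/3.333)
def T(n,p,q): r=tri(ray(a,*p),ray(b,*q));print(n,np.round(r[0],4),np.round(r[1],4));return r[0]
k=T('knob',S(141,88),D(586,147))
T('handle end',(333,234),(235.5,160.5))
print('cup',onz(b,*D(543,210),.01)); print('spacer',onz(a,*S(124,193),.01))
# claw tips
print('tips scene near/far',[onz(a,*S(*p),.06) for p in((228,105),(214,135))])
# bar dark centreline in side and scene on inclined bar
for f,n,roi in((a,'sc',(240,205,340,240)),(b,'si',(230,158,262,205))):
    x0,y0,x1,y1=roi;im=f['pixels'][y0:y1,x0:x1].astype(int).max(2);m=(im<90).astype(np.uint8)
    ys,xs=np.nonzero(m);print(n,len(xs),cv2.fitLine(np.c_[xs+x0,ys+y0].astype(np.float32),2,0,.01,.01).ravel(),xs.min()+x0,xs.max()+x0,ys.min()+y0,ys.max()+y0)
E
python3 m.py
```

```text
knob [ 0.5937 -0.1176  0.0734] [0.0018 0.0018]
handle end [0.5565 0.2486 0.0095] [0.0044 0.0044]
cup [ 0.55614027 -0.12988322  0.01      ]
spacer [ 0.63103014 -0.11666581  0.01      ]
tips scene near/far [array([ 0.57417582, -0.0626629 ,  0.06      ]), array([ 0.60268845, -0.05999855,  0.06      ])]
sc 1202 [9.6649605e-01 2.5668150e-01 2.8272879e+02 2.2162979e+02] 240 336 205 239
si 356 [  0.5113526   0.859371  246.30338   182.       ] 231 261 158 204
```

```bash
python3 -m crank '{"travel":[[1,4,3],[2,8.5,6],[3.5,13,8],[5,17.5,9],[6.5,22,9]],"turn":[[0,0,7],[0,0,14],[0,0,21],[0,0,28],[0,0,35]],"gripper":[0,0,0,0,0]}' && python3 -m crank '{"travel":[[1.5,4.5,0],[3,9,0],[5,13.5,0],[7.5,17.5,0],[10.5,21.5,0]],"turn":[[0,0,7],[0,0,14],[0,0,21],[0,0,28],[0,0,35]],"gripper":[0,0,0,0,0]}' && python3 -m crank '{"travel":[[3.5,3,0],[7,6,0],[10.5,9,0],[14,11.2,0],[15,11.2,0]],"turn":[[0,0,1],[0,0,2],[0,0,3],[0,0,3],[0,0,3]],"gripper":[0,0,0,0,0]}'
python3 - <<'E'
from h import *
print(bot.observe()['position'])
f=snap('wrist','wr1');x=np.array(f['pixels'])[:,:,::-1]
cv2.imwrite('pics/wr1v.png',cv2.resize((np.clip((x/255.)**.7*255,0,255)).astype(np.uint8),(800,600),interpolation=3))
E
```

```text
clock: 0.65
position: [0.3038, -0.3588, 0.3226]
tool_rot: [3.139, 0.001, 1.008]
force: [2.2, -0.5, 1.4]
grip_width: 0.0854
finger_force: 0.0
clock: 1.15
position: [0.4084, -0.1436, 0.3216]
tool_rot: [3.141, 0.001, 1.619]
force: [1.3, -1.7, -0.1]
grip_width: 0.0854
finger_force: 0.0
clock: 1.65
position: [0.5604, -0.0295, 0.3205]
tool_rot: [-3.142, -0.002, 1.671]
force: [-1.6, 0.3, -0.8]
grip_width: 0.085
finger_force: 0.0
[ 0.5604485  -0.02951579  0.32052838]
```

View pics/wr1v.png

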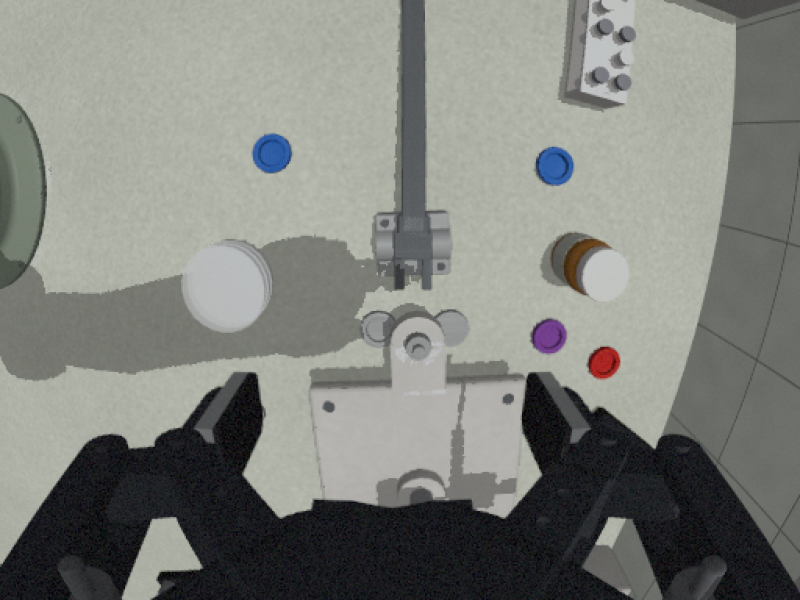

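Wrist view (800x600): the cup with recess is at (378,328), left of the ear (toward the robot). The plain spacer is at (451,327), knob (418,341), prong tips (400,288) and (427,288), block centre (413,242), and the bar runs along column 413. I'll take a second wrist place on the way to the grip.

```bash
python3 -m crank '{"travel":[[0,4,0],[0,8,0],[0,11,0],[0,11,0],[0,11,0]],"turn":[[0,0,0],[0,0,0],[0,0,0],[0,0,0],[0,0,0]],"gripper":[0,0,0,0,0]}'
python3 - <<'E'
from h import *
f=snap('wrist','wr2');a=load('wr1')
print(a['extrinsics'],f['extrinsics'])
g=lambda x:np.clip((x/255.)**.7*255,0,255).astype(np.uint8)
A=g(a['pixels'][160:240,215:305,::-1].copy())
# where region went
E=np.array(f['extrinsics'])
def pf(f,p):
    E=np.array(f['extrinsics']);q=E[:3,:3]@np.array(p)+E[:3,3];n=np.hypot(q[0],q[1]);r=np.arctan2(n,q[2]);return f['fx']*r*q[0]/n+f['cx'],f['fy']*r*q[1]/n+f['cy']
u,v=pf(f,(.594,-.1,.05));u0,v0=int(u)-45,int(v)-40;print(u0,v0,pf(a,(.594,-.1,.05)))
B=g(np.array(f['pixels'])[v0:v0+80,u0:u0+90,::-1].copy())
o=np.hstack([cv2.resize(X,(400,356),interpolation=3) if X.shape[:2]==(80,90) else np.zeros((356,400,3),np.uint8) for X in(A,B)])
print(B.shape);cv2.imwrite('pics/c2.png',o)
E
```

```text
clock: 2.2
position: [0.5578, 0.0762, 0.3211]
tool_rot: [-3.141, 0.001, 1.667]
force: [-0.3, 0.1, -0.6]
grip_width: 0.0854
finger_force: 0.0
[[ 9.95034073e-01  9.95348318e-02  1.02717440e-04 -5.55486551e-01]
 [ 9.55506953e-02 -9.55493321e-01  2.79110332e-01 -1.43224647e-01]
 [ 2.78793458e-02 -2.77714476e-01 -9.60259034e-01  4.42381929e-01]
 [ 0.00000000e+00  0.00000000e+00  0.00000000e+00  1.00000000e+00]] [[ 9.95428975e-01  9.55044439e-02 -2.36677216e-04 -5.63198998e-01]
 [ 9.16989280e-02 -9.55066158e-01  2.81850921e-01 -4.09566882e-02]
 [ 2.66919730e-02 -2.80584276e-01 -9.59458182e-01  4.73038172e-01]
 [ 0.00000000e+00  0.00000000e+00  0.00000000e+00  1.00000000e+00]]
217 226 (np.float64(267.896903235009), np.float64(206.0901877188974))
(80, 90, 3)
```

View pics/c2.png

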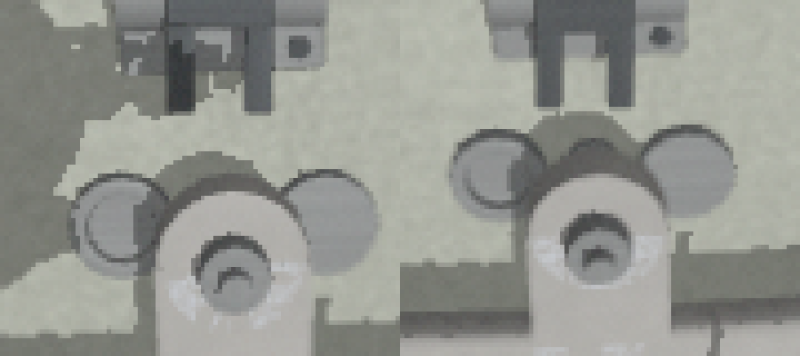

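The crops show the cup rim centred at (120,225) and (497,171), and the spacer at (326,221) and (690,170). The ear axis is at (232,265) and (600,245), knob top (236,280) and (597,250), tip centre (218,114) and (586,106). The foot disc's edge shows under the ear at about (592,164).

Run:
```python
from h import *
a=load('wr1');b=load('wr2')
A=lambda u,v:(215+u/4.444,160+v/4.444)
B=lambda u,v:(217+(u-400)/4.444,226+v/4.444)
def T(n,p,q,z=None):
    r=tri(ray(a,*A(*p),True),ray(b,*B(*q),True));print(n,np.round(r[0],4),np.round(r[1],4))
    if z: print('   at z',z,np.round(onz(a,*A(*p),z,True)[:2],4),np.round(onz(b,*B(*q),z,True)[:2],4))
T('cup',(120,225),(497,171),.01)
T('spacer',(326,221),(690,170),.01)
T('eartop',(232,265),(600,245),.058)
T('knob',(236,280),(597,250),.075)
T('tips',(218,114),(586,106),.057)
print('foot',onz(b,*B(592,164),.006,True))
# block corners right & left in view1
print('slot end',onz(b,*B(586,33),.057,True))
# bar midline in view2, dark columns
im=b['pixels'].astype(int)
for v in(10,40,70,100,130,160,190):
    row=im[v,200:320].max(1);xs=np.nonzero(row<row.min()+25)[0]+200
    print(v,xs.min(),xs.max(),[np.round(onz(b,xs.mean()if 0 else (xs.min()+xs.max())/2,v,z,True)[:2],4) for z in(.02,.05)])
```

```text
cup [ 0.5569 -0.1298 -0.0016] [0. 0.]
   at z 0.01 [ 0.5568 -0.1256] [ 0.5568 -0.123 ]
spacer [ 0.6334 -0.1183  0.0054] [0.0006 0.0006]
   at z 0.01 [ 0.632  -0.1167] [ 0.6332 -0.1156]
eartop [ 0.5938 -0.1122  0.0738] [0.0007 0.0007]
   at z 0.058 [ 0.5947 -0.1184] [ 0.5962 -0.1227]
knob [ 0.5955 -0.1214  0.0635] [0.0007 0.0007]
   at z 0.075 [ 0.5949 -0.1167] [ 0.5936 -0.1136]
tips [ 0.5852 -0.0695  0.0498] [0.0003 0.0003]
   at z 0.057 [ 0.5843 -0.0676] [ 0.5849 -0.0657]
foot [ 0.59429912 -0.11841243  0.006     ]
slot end [ 0.58195977 -0.03785545  0.057     ]
10 200 319 [array([0.5507, 0.2963]), array([0.5507, 0.2863])]
40 252 265 [array([0.5537, 0.2479]), array([0.5536, 0.2411])]
70 251 265 [array([0.5574, 0.2017]), array([0.557 , 0.1981])]
100 251 265 [array([0.5618, 0.1568]), array([0.5611, 0.1561])]
130 251 265 [array([0.5662, 0.1119]), array([0.5652, 0.1143])]
160 251 265 [array([0.5708, 0.0664]), array([0.5695, 0.0719])]
190 252 265 [array([0.5764, 0.0192]), array([0.5747, 0.0278])]
```

```bash
python3 -m crank '{"travel":[[0,3,-4],[0,6,-8.5],[0,9,-13],[0,12,-17.5],[0,13.1,-22]],"turn":[[-2,0,0],[-4,-0.4,0],[-6,-0.6,0],[-8,-0.8,0],[-8,-0.8,0]],"gripper":[0.2,0.4,0.5,0.5,0.5]}' && python3 -m crank '{"travel":[[0,0,-3],[0,0,-5],[0,0,-7],[0,0,-8],[0,0,-8.6]],"turn":[[0,0,0],[0,0,0],[0,0,0],[0,0,0],[0,0,0]],"gripper":[0.5,0.5,0.5,0.5,0.5]}'
python3 - <<'E'
from h import *
s=bot.observe();print(s['position'],s['grip_width'])
f=snap('wrist','wr3');x=np.array(f['pixels'])[:,:,::-1]
cv2.imwrite('pics/wr3v.png',(np.clip((x/255.)**.6*255,0,255)).astype(np.uint8))
E
```

```text
clock: 2.75
position: [0.5582, 0.2071, 0.1077]
tool_rot: [3.14, 0.14, 1.668]
force: [1.0, -0.3, 0.9]
grip_width: 0.0431
finger_force: 0.0
clock: 3.25
position: [0.5584, 0.204, 0.0223]
tool_rot: [-3.141, 0.141, 1.666]
force: [-0.1, 0.1, 0.9]
grip_width: 0.0426
finger_force: 0.0
[0.55840308 0.20401035 0.02227858] 0.042560103560634395
```

View pics/wr3v.png

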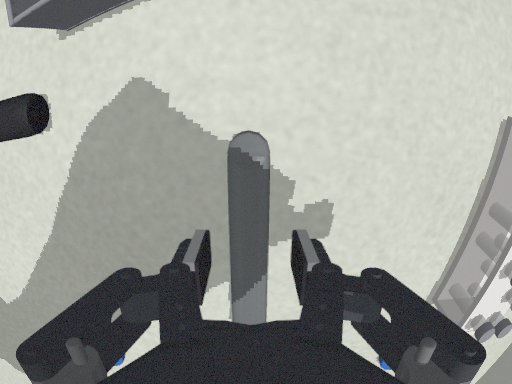

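Close view: the bar (column 249) is centred between the pads (210 and 293), with the handle end at (249,133). I'll descend and close.

```bash
python3 -m crank '{"travel":[[0,0.1,-0.8],[0,0.2,-1.4],[0,0.2,-1.7],[0,0.2,-1.7],[0,0.2,-1.7]],"turn":[[0,0,0],[0,0,0],[0,0,0],[0,0,0],[0,0,0]],"gripper":[0.5,0.5,0.5,0.9,0.9]}' 70 && python3 -m crank '{"travel":[[0,0,0],[0,0,0],[0,0,0],[0,0,0],[0,0,0]],"turn":[[0,0,0],[0,0,0],[0,0,0],[0,0,0],[0,0,0]],"gripper":[0.9,0.9,0.9,0.9,0.9]}' 70; python3 -c "
from h import *
s=bot.observe();print(s['position'],s['force'],s['moment'])"
```

```text
clock: 3.8
position: [0.5583, 0.2074, 0.0061]
tool_rot: [3.141, 0.14, 1.667]
force: [-0.7, -0.4, 1.5]
grip_width: 0.0201
finger_force: 68.4
clock: 4.3
position: [0.5583, 0.2074, 0.006]
tool_rot: [3.141, 0.14, 1.667]
force: [-1.5, 0.5, 5.5]
grip_width: 0.0199
finger_force: 68.9
[0.55834968 0.20740951 0.00601714] [-1.4506212   0.54190741  5.54378935] [ 0.09293662  0.36859249 -0.13381213]
```

```bash
cat > plan.py <<'E'
from h import *
from scipy.spatial.transform import Rotation as R
import json
O0=np.array([.582,-.038,.0424]); YAW0=np.deg2rad(-84.35)
def barR(p,yaw): # p deg claw up
    return R.from_euler('ZY',[yaw,-np.deg2rad(p)])
P0=np.array([.5583,.2074,.006]); R0=R.from_euler('xyz',[3.141,.14,1.667])
B0=barR(8,YAW0)
t_b=B0.inv().apply(P0-O0); q_b=B0.inv()*R0
RID=np.array([.5812,-.030]) # ridge centre, updated
def tool(p,yaw,O): B=barR(p,yaw); return O+B.apply(t_b), B*q_b
def over(p,yawdeg,D,c=RID,lat=0.,gap=0.): # origin D m ahead of ridge centre c; bar resting on ridge
    y=np.deg2rad(yawdeg);d=np.array([np.cos(y),np.sin(y)]);n=np.array([-d[1],d[0]]);pr=np.deg2rad(p)
    xy=c+d*D+n*lat; z=.027+.015/np.cos(pr)+D*np.tan(pr)+gap
    return tool(p,y,np.array([*xy,z]))
def delta(a,b): return np.round((b[0]-a[0])*100,2).tolist(),np.round((b[1]*a[1].inv()).as_rotvec(degrees=True),2).tolist()
E
python3 - <<'E'
from plan import *
print('t_b',t_b)
a=load('wr1');b=load('wr2')
A=lambda u,v:(215+u/4.444,160+v/4.444)
B=lambda u,v:(217+(u-400)/4.444,226+v/4.444)
print('front corners v1',onz(a,*A(120,74),.028,True),onz(a,*A(326,68),.028,True))
print('front corners v2',onz(b,*B(493,54),.028,True),onz(b,*B(685,52),.028,True))
# ridge (800 view): ends (376..450), row ~241
for u in(376,451):print('ridge end',onz(a,u/1.5625,241/1.5625,.038,True))
for u,v in((377,213),(449,211)):print('back',onz(a,u/1.5625,v/1.5625,.028,True))
E
```

```text
t_b [-0.24920769  0.0005751  -0.00173387]
front corners v1 [ 0.55170696 -0.06463011  0.028     ] [ 0.62140742 -0.05543036  0.028     ]
front corners v2 [ 0.55117655 -0.06272305  0.028     ] [ 0.62109543 -0.05543965  0.028     ]
ridge end [ 0.54667289 -0.02903814  0.038     ]
ridge end [ 0.61623752 -0.02180608  0.038     ]
back [ 0.54492861 -0.00391107  0.028     ]
back [0.61226878 0.00512816 0.028     ]
```

```bash
sed -i 's/^RID=.*/RID=np.array([.5825,-.029])/' plan.py
python3 - <<'E'
from plan import *
cur=(P0,R0)
for p,y,D in((4,-84,.009),(0,-83.5,.009),(-5,-83,.009),(-10,-82.5,.009),(-15,-82.1,.009)):
    print(delta(cur,over(p,y,D)))
cur=over(-15,-82.1,.009);print(delta(cur,over(-15,-82.1,.03)))
E
```

```text
([-0.03, 0.18, 1.76], [3.98, 0.41, 0.35])
([-0.24, 0.23, 3.43], [7.96, 0.85, 0.85])
([-0.44, 0.13, 5.53], [12.92, 1.43, 1.34])
([-0.61, -0.16, 7.62], [17.88, 2.06, 1.83])
([-0.71, -0.64, 9.69], [22.84, 2.71, 2.22])
([0.29, -2.08, -0.56], [0.0, 0.0, 0.0])
```

```bash
python3 -m crank '{"travel":[[0,0.1,0.9],[0,0.2,1.76],[-0.1,0.2,2.6],[-0.24,0.23,3.43],[-0.35,0.2,4.5]],"turn":[[2,0.2,0.2],[4,0.4,0.35],[6,0.6,0.6],[8,0.85,0.85],[10.5,1.1,1.1]],"gripper":[0.9,0.9,0.9,0.9,0.9]}' 90 && python3 -m crank '{"travel":[[-0.09,-0.07,1.03],[-0.17,-0.2,2.1],[-0.26,-0.36,3.1],[-0.36,-0.6,4.2],[-0.36,-0.84,5.19]],"turn":[[2.4,0.3,0.25],[4.9,0.6,0.5],[7.4,0.95,0.75],[9.9,1.3,1],[12.4,1.6,1.12]],"gripper":[0.9,0.9,0.9,0.9,0.9]}' 90 && python3 -m crank '{"travel":[[0,0,0],[0.07,-0.5,-0.14],[0.14,-1,-0.28],[0.22,-1.5,-0.4],[0.29,-2.08,-0.56]],"turn":[[0,0,0],[0,0,0],[0,0,0],[0,0,0],[0,0,0]],"gripper":[0.9,0.9,0.9,0.9,0.9]}'
python3 - <<'E'
from plan import *
w=over(-15,-82.1,.03);s=bot.observe();print('want',w[0],w[1].as_euler('xyz'),'is',s['position'],s['tool_rot'],s['force'])
a=snap('scene','sc4');b=snap('side','si4');c=snap('wrist','wr4')
g=lambda x:np.clip((np.array(x)[:,:,::-1]/255.)**.6*255,0,255).astype(np.uint8)
o=np.zeros((600,800,3),np.uint8)
o[:300,:400]=cv2.resize(g(a['pixels'])[165:240,160:260],(400,300),interpolation=3)
o[:300,400:]=cv2.resize(g(b['pixels'])[195:270,230:330],(400,300),interpolation=3)
o[300:,:400]=cv2.resize(g(c['pixels']),(400,300));cv2.imwrite('pics/c4.png',o)
E
```

```text
clock: 4.8
position: [0.5544, 0.2094, 0.0508]
tool_rot: [3.141, -0.045, 1.687]
force: [-0.1, -0.3, -2.4]
grip_width: 0.019
finger_force: 89.0
clock: 5.3
position: [0.5511, 0.2005, 0.103]
tool_rot: [3.142, -0.264, 1.706]
force: [-0.1, 0.7, -2.7]
grip_width: 0.0191
finger_force: 89.0
clock: 5.8
position: [0.5539, 0.1801, 0.0968]
tool_rot: [-3.141, -0.262, 1.706]
force: [-1.2, -0.1, -2.6]
grip_width: 0.019
finger_force: 89.0
want [0.55404618 0.18023988 0.09731558] [-3.14121157 -0.26142457  1.70620962] is [0.55393307 0.18009579 0.09679412] [-3.14140051 -0.26171443  1.70639897] [-1.17907749 -0.06962703 -2.60695086]
```

View pics/c4.png

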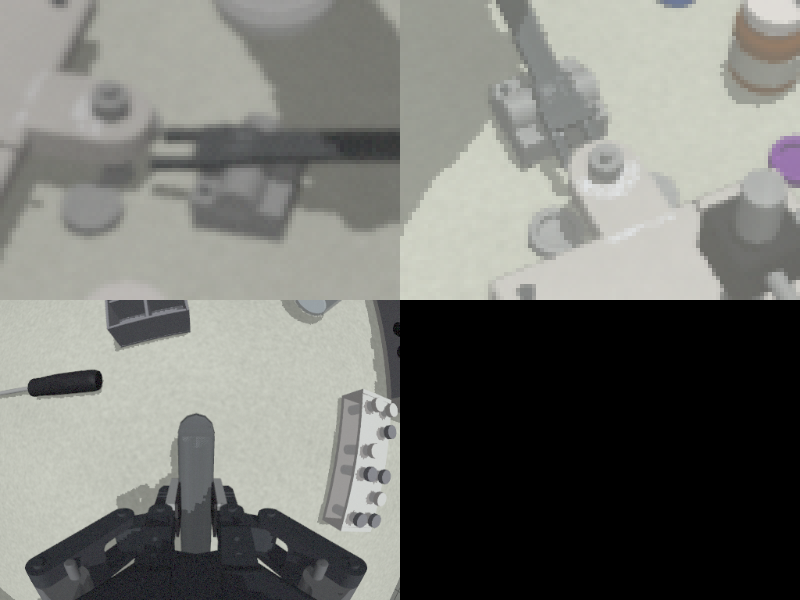

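Run:
```python
from plan import *
a=load('sc4');b=load('si4')
y=np.deg2rad(-82.1);p=np.deg2rad(-15);D=.03
B=barR(-15,y);O=np.array([*(RID+np.array([np.cos(y),np.sin(y)])*D),.027+.015/np.cos(p)+D*np.tan(p)])
for l in(-.0125,.0125):
    t=O+B.apply([.028,l,.007]);print('tip',t,'scene crop',(np.array(proj(a,t))-[160,165])*4,'side crop',(np.array(proj(b,t))-[230,195])*4+[400,0])
for n,q in(('ear front top',[.5915,-.0937,.058]),('ear front bot',[.5915,-.0937,.036]),('ear axis top',[.595,-.1195,.058]),('cup',[.5565,-.127,.01])):
    print(n,(np.array(proj(a,q))-[160,165])*4,(np.array(proj(b,q))-[230,195])*4+[400,0])
```

```text
tip [ 0.5782083  -0.08901712  0.03400521] scene crop [165.18415997 134.33125706] side crop [566.83264777 158.86018696]
tip [ 0.60297103 -0.08558101  0.03400521] scene crop [153.53098372 162.32370828] side crop [598.42641964 146.77512896]
ear front top [146.65477834 120.06614976] [588.09154243 140.63300513]
ear front bot [149.32500738 144.40246936] [586.83332597 158.17449051]
ear axis top [106.66948786 113.25545828] [604.72470641 169.31438942]
cup [129.01349751 122.56763893] [553.00186809 228.49746838]
```

The tips sit where the model predicts (scene crop (152,163) and (162,133)), just below the ear's underside edge. I'll slide in.

```bash
python3 -m crank '{"travel":[[0.08,-0.6,-0.16],[0.17,-1.2,-0.32],[0.25,-1.8,-0.48],[0.33,-2.4,-0.64],[0.42,-3,-0.81]],"turn":[[0,0,0],[0,0,0],[0,0,0],[0,0,0],[0,0,0]],"gripper":[0.9,0.9,0.9,0.9,0.9]}' && python3 -m crank '{"travel":[[0.07,-0.5,-0.13],[0.14,-1,-0.27],[0.2,-1.5,-0.4],[0.27,-2,-0.54],[0.32,-2.3,-0.62]],"turn":[[0,0,0],[0,0,0],[0,0,0],[0,0,0],[0,0,0]],"gripper":[0.9,0.9,0.9,0.9,0.9]}'
python3 - <<'E'
from plan import *
w=over(-15,-82.1,.084);s=bot.observe();print('want',w[0],w[1].as_euler('xyz'),'is',s['position'],s['tool_rot'],s['force'],s['moment'])
for p in(-13,-11,-9,-7,-5,-3,-1,0,1):print(p,delta(w,over(p,-82.1,.084)))
E
```

```text
clock: 6.45
position: [0.5584, 0.1495, 0.0889]
tool_rot: [-3.142, -0.262, 1.705]
force: [-0.1, -0.3, -2.2]
grip_width: 0.0192
finger_force: 89.0
clock: 6.95
position: [0.5613, 0.1298, 0.0836]
tool_rot: [3.14, -0.266, 1.707]
force: [-3.4, 25.3, 4.8]
grip_width: 0.0188
finger_force: 88.9
want [0.56146819 0.12675237 0.08284632] [-3.14121157 -0.26142457  1.70620962] is [0.56134932 0.12981361 0.0835967 ] [ 3.14033    -0.26625031  1.707212  ] [-3.38626157 25.28017654  4.8128972 ] [ 5.22595121  0.8929005  -0.08267573]
-13 ([-0.03, 0.2, -0.55], [-1.98, -0.27, -0.0])
-11 ([-0.05, 0.38, -1.1], [-3.96, -0.55, -0.0])
-9 ([-0.07, 0.52, -1.67], [-5.94, -0.82, -0.0])
-7 ([-0.09, 0.63, -2.24], [-7.92, -1.1, -0.0])
-5 ([-0.1, 0.72, -2.81], [-9.91, -1.37, -0.0])
-3 ([-0.11, 0.77, -3.39], [-11.89, -1.65, -0.0])
-1 ([-0.11, 0.8, -3.97], [-13.87, -1.92, -0.0])
0 ([-0.11, 0.8, -4.26], [-14.86, -2.06, -0.0])
1 ([-0.11, 0.79, -4.55], [-15.85, -2.2, -0.0])
```

```bash
python3 -m crank '{"travel":[[-0.03,0.2,0.05],[-0.07,0.5,0.13],[-0.08,0.6,0.16],[-0.08,0.6,0.16],[-0.08,0.6,0.16]],"turn":[[0,0,0],[0,0,0],[0,0,0],[0,0,0],[0,0,0]],"gripper":[0.9,0.9,0.9,0.9,0.9]}'
python3 - <<'E'
from plan import *
w=over(-15,-82.1,.078);s=bot.observe();print('want',w[0],w[1].as_euler('xyz'),'is',s['position'],s['tool_rot'],s['force'],s['moment'])
a=snap('scene','sc5');b=snap('side','si5')
g=lambda x:np.clip((np.array(x)[:,:,::-1]/255.)**.6*255,0,255).astype(np.uint8)
o=np.zeros((450,800,3),np.uint8)
o[:,:400]=cv2.resize(g(a['pixels'])[165:240,160:227],(400,450),interpolation=3)
o[:,400:]=cv2.resize(g(b['pixels'])[205:273,250:310],(400,450),interpolation=3)
cv2.imwrite('pics/c5.png',o)
E
```

```text
clock: 7.45
position: [0.5607, 0.133, 0.0844]
tool_rot: [-3.142, -0.262, 1.705]
force: [0.0, -0.5, -1.9]
grip_width: 0.0194
finger_force: 89.1
want [0.56064352 0.13269542 0.08445402] [-3.14121157 -0.26142457  1.70620962] is [0.56067961 0.13298666 0.08439227] [-3.14157086 -0.26207975  1.70549262] [ 0.00683999 -0.47882905 -1.92701654] [-0.3726127   0.02124076 -0.02834217]
```

View pics/c5.png

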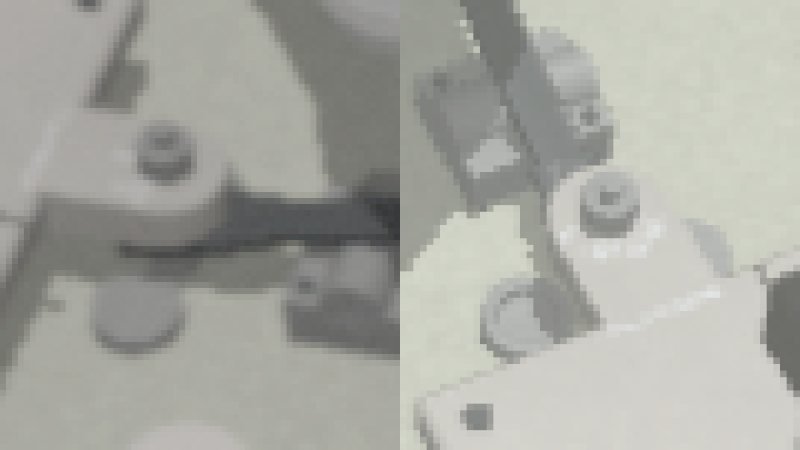

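The crop shows the prong running under the ear past the stem (tip at scene crop (120,245)). The force is near zero, so the claw is engaged freely. Now I'll lift in stages.

```bash
python3 - <<'E'
from plan import *
w=over(-15,-82.1,.078)
for p in(-14,-13,-12,-11,-10,-9,-8,-7,-6,-5,-4,-3,-2,-1,0,1):print(p,delta(w,over(p,-82.1,.078)))
E
python3 -m crank '{"travel":[[0,0.1,-0.28],[-0.03,0.2,-0.57],[-0.04,0.3,-0.86],[-0.05,0.39,-1.14],[-0.06,0.46,-1.43]],"turn":[[-1,-0.14,0],[-2,-0.27,0],[-3,-0.41,0],[-3.96,-0.55,0],[-4.95,-0.68,0]],"gripper":[0.9,0.9,0.9,0.9,0.9]}' 110
```

```text
-14 ([-0.01, 0.1, -0.28], [-0.99, -0.14, -0.0])
-13 ([-0.03, 0.2, -0.57], [-1.98, -0.27, -0.0])
-12 ([-0.04, 0.29, -0.86], [-2.97, -0.41, -0.0])
-11 ([-0.05, 0.38, -1.15], [-3.96, -0.55, -0.0])
-10 ([-0.06, 0.45, -1.44], [-4.95, -0.69, -0.0])
-9 ([-0.07, 0.52, -1.73], [-5.94, -0.82, -0.0])
-8 ([-0.08, 0.58, -2.03], [-6.93, -0.96, -0.0])
-7 ([-0.09, 0.63, -2.33], [-7.92, -1.1, -0.0])
-6 ([-0.09, 0.68, -2.62], [-8.91, -1.24, -0.0])
-5 ([-0.1, 0.72, -2.92], [-9.91, -1.37, -0.0])
-4 ([-0.1, 0.75, -3.22], [-10.9, -1.51, -0.0])
-3 ([-0.11, 0.77, -3.52], [-11.89, -1.65, -0.0])
-2 ([-0.11, 0.79, -3.82], [-12.88, -1.79, -0.0])
-1 ([-0.11, 0.8, -4.12], [-13.87, -1.92, -0.0])
0 ([-0.11, 0.8, -4.42], [-14.86, -2.06, -0.0])
1 ([-0.11, 0.79, -4.72], [-15.85, -2.2, -0.0])
clock: 8.05
position: [0.5606, 0.1355, 0.0698]
tool_rot: [3.141, -0.17, 1.704]
force: [1.1, -15.1, 4.1]
grip_width: 0.0185
finger_force: 112.7
```

```bash
python3 -m crank '{"travel":[[-0.01,-0.1,-0.3],[-0.02,-0.1,-0.59],[-0.02,-0.1,-0.89],[-0.03,-0.1,-1.18],[-0.04,-0.1,-1.48]],"turn":[[-1,-0.14,0],[-2,-0.27,0],[-3,-0.41,0],[-3.96,-0.55,0],[-4.95,-0.68,0]],"gripper":[0.9,0.9,0.9,0.9,0.9]}' 110
python3 - <<'E'
from plan import *
s=bot.observe();w=over(-5,-82.1,.078);print(w[0],s['position'],s['tool_rot'],s['force'],s['moment'])
a=load('si5');b=snap('side','si6');c=load('sc5');d=snap('scene','sc6')
for n,x,y,(u,v) in(('side',a,b,(281,234)),('scene',c,d,(187,190))):
    G=lambda f:cv2.cvtColor(np.array(f['pixels']),cv2.COLOR_RGB2GRAY).astype(np.float32)
    t=G(x)[v-5:v+6,u-5:u+6];S=G(y)[v-20:v+21,u-20:u+21];m=cv2.matchTemplate(S,t,5);l=cv2.minMaxLoc(m);print(n,l[1],l[3][0]-15,l[3][1]-15)
E
```

```text
clock: 8.55
position: [0.5602, 0.137, 0.0558]
tool_rot: [3.14, -0.086, 1.706]
force: [0.0, -1.9, 8.4]
grip_width: 0.0188
finger_force: 112.9
[0.55964765 0.13987225 0.05522579] [0.56023351 0.13700721 0.05575174] [ 3.13972085 -0.08621785  1.70582353] [ 0.04661861 -1.89442968  8.40387099] [-0.23074099  0.08381299 -0.00391394]
side 0.8817499279975891 0 -1
scene 0.9180231690406799 -1 -2
```

```bash
python3 -m crank '{"travel":[[0,0,-0.3],[0,0,-0.6],[0,0,-0.9],[0,0,-1.2],[0,0,-1.35]],"turn":[[-1,-0.14,0],[-2,-0.27,0],[-3,-0.41,0],[-3.96,-0.55,0],[-4.46,-0.62,0]],"gripper":[0.9,0.9,0.9,0.9,0.9]}' 110
cat > trk.py <<'E'
from plan import *
import sys
# subpixel knob tracking: template in upsampled reference images vs the new ones -> knob displacement in 3D from reference
def track(new_sc,new_si,ref_sc='sc0',ref_si='si0'):
    K=6
    G=lambda f,u,v,h:cv2.resize(cv2.cvtColor(np.array(f['pixels']),cv2.COLOR_RGB2GRAY)[v-h:v+h+1,u-h:u+h+1],None,fx=K,fy=K,interpolation=cv2.INTER_CUBIC)
    out=[]
    for n,ref,(u,v) in((new_sc,ref_sc,(187,190)),(new_si,ref_si,(281,236))):
        fr,fn=load(ref),load(n);t=G(fr,u,v,5);S=G(fn,u,v,26);m=cv2.minMaxLoc(cv2.matchTemplate(S,t,5))
        du=(m[3][0]/K-21,m[3][1]/K-21);out.append((du,m[1],ray(fn,u+du[0],v+du[1]),ray(fr,u,v)))
    p1=tri(out[0][2],out[1][2]);p0=tri(out[0][3],out[1][3])
    print('px',[(np.round(o[0],2),round(o[1],2)) for o in out],'knob disp mm',np.round((p1[0]-p0[0])*1000,1),'res',np.round(p1[1][0]*1e3-p0[1][0]*1e3,1))
if __name__=='__main__':
    n=sys.argv[1];snap('scene','sc'+n);snap('side','si'+n);track('sc'+n,'si'+n)
    s=bot.observe();print(s['clock'],s['position'],s['tool_rot'],s['force'],s['moment'])
E
python3 trk.py 7; python3 -c "
from trk import *
track('sc6','si6');track('sc5','si5')"
```

```text
clock: 9.15
position: [0.5603, 0.1374, 0.0424]
tool_rot: [3.139, -0.008, 1.706]
force: [-0.6, -1.8, 10.9]
grip_width: 0.0186
finger_force: 113.3
px [(array([-1.67, -4.  ]), 0.98), (array([ 0.67, -1.83]), 0.94)] knob disp mm [ 0.3 -3.  13.2] res -0.1
9.25 [0.56018879 0.1374388  0.04239992] [ 3.13935314 -0.0079622   1.70646206] [-0.25280233 -0.61421626  9.89227764] [-0.17574363  0.16191829 -0.08146495]
px [(array([-1.33, -2.5 ]), 0.98), (array([ 0.5, -1. ]), 0.94)] knob disp mm [ 0.3 -2.5  8.3] res -0.2
px [(array([-0.17,  0.  ]), 0.99), (array([0., 0.]), 0.99)] knob disp mm [ 0.1 -0.2  0.1] res -0.2
```

Run:
```python
from plan import *
w=over(-.5,-82.1,.0805);print(w[0],w[1].as_euler('xyz'))
k=[over(-.5,-82.1-22*t,.0805+.0085*t*t) for t in np.linspace(0,1,11)]
for i in(0,5):
    for j in range(1,6):print(delta(k[i],k[i+j]))
```

```text
[0.55988092 0.1381912  0.04173898] [ 3.14135585 -0.00835256  1.70629338]
([0.64, 0.07, -0.0], [0.0, 0.0, -2.2])
([1.29, 0.09, -0.0], [-0.0, 0.0, -4.4])
([1.94, 0.07, -0.0], [-0.0, 0.0, -6.6])
([2.58, 0.01, -0.0], [0.0, 0.0, -8.8])
([3.22, -0.09, -0.0], [-0.0, 0.0, -11.0])
([0.63, -0.14, -0.0], [0.0, -0.0, -2.2])
([1.25, -0.32, -0.0], [0.0, -0.0, -4.4])
([1.85, -0.55, -0.0], [0.0, 0.0, -6.6])
([2.43, -0.81, -0.0], [0.0, -0.0, -8.8])
([3.0, -1.11, -0.01], [0.0, -0.0, -11.0])
```

```bash
python3 -m crank '{"travel":[[0.32,0.04,0],[0.64,0.07,0],[0.97,0.08,0],[1.29,0.09,0],[1.61,0.08,0]],"turn":[[0,0,-1.1],[0,0,-2.2],[0,0,-3.3],[0,0,-4.4],[0,0,-5.5]],"gripper":[0.9,0.9,0.9,0.9,0.9]}' 110 && python3 -m crank '{"travel":[[0.33,-0.01,0],[0.65,-0.04,0],[0.97,-0.07,0],[1.29,-0.11,0],[1.61,-0.17,0]],"turn":[[0,0,-1.1],[0,0,-2.2],[0,0,-3.3],[0,0,-4.4],[0,0,-5.5]],"gripper":[0.9,0.9,0.9,0.9,0.9]}' 110; python3 trk.py 8
```

```text
clock: 9.75
position: [0.5762, 0.1388, 0.0425]
tool_rot: [3.139, -0.009, 1.61]
force: [-1.7, 1.4, 9.0]
grip_width: 0.0181
finger_force: 113.2
clock: 10.25
position: [0.5926, 0.138, 0.0428]
tool_rot: [3.139, -0.011, 1.515]
force: [-0.4, 6.1, 10.4]
grip_width: 0.0185
finger_force: 113.2
px [(array([-0.5, -7. ]), 0.98), (array([-3.  , -0.33]), 0.95)] knob disp mm [-10.6  -4.9  13.1] res -0.3
10.35 [0.59299692 0.13797773 0.0428614 ] [ 3.13809823 -0.01112766  1.51439281] [ 0.42494412  5.06815321 10.14861287] [ 1.2014442  -0.09524312  0.25390966]
```

```bash
python3 -m crank '{"travel":[[0.32,-0.06,0],[0.63,-0.14,0],[0.94,-0.22,0],[1.25,-0.32,0],[1.55,-0.43,0]],"turn":[[0,0,-1.1],[0,0,-2.2],[0,0,-3.3],[0,0,-4.4],[0,0,-5.5]],"gripper":[0.9,0.9,0.9,0.9,0.9]}' 110 && python3 -m crank '{"travel":[[0.3,-0.12,0],[0.6,-0.25,0],[0.88,-0.38,0],[1.17,-0.53,0],[1.45,-0.68,0]],"turn":[[0,0,-1.1],[0,0,-2.2],[0,0,-3.3],[0,0,-4.4],[0,0,-5.5]],"gripper":[0.9,0.9,0.9,0.9,0.9]}' 110; python3 trk.py 9
```

```text
clock: 10.85
position: [0.6085, 0.1349, 0.0431]
tool_rot: [3.138, -0.013, 1.42]
force: [2.4, 11.5, 9.2]
grip_width: 0.0187
finger_force: 113.3
clock: 11.35
position: [0.6236, 0.1289, 0.0435]
tool_rot: [3.137, -0.015, 1.324]
force: [4.6, 12.7, 10.5]
grip_width: 0.0183
finger_force: 113.4
px [(array([  0.67, -11.33]), 0.97), (array([-8.  ,  2.67]), 0.94)] knob disp mm [-26.4  -9.7  12.3] res -0.2
11.45 [0.62399069 0.12859371 0.0435216 ] [ 3.13662651 -0.01455645  1.32361855] [ 6.19689194 11.36475289  8.36760814] [ 2.74684214 -1.08893078  0.61824114]
```

Run:
```python
from plan import *
k=[over(-.5+.8*t,-104.1-6*t,.089+.0025*t) for t in(0,.25,.5,.75,1)]
for j in range(1,5):print(delta(k[0],k[j]))
```

```text
([0.39, -0.17, -0.06], [-0.19, 0.05, -1.5])
([0.77, -0.35, -0.11], [-0.39, 0.11, -3.0])
([1.15, -0.54, -0.17], [-0.58, 0.17, -4.5])
([1.51, -0.74, -0.22], [-0.76, 0.24, -6.0])
```

```bash
python3 -m crank '{"travel":[[0.3,-0.13,-0.06],[0.6,-0.27,-0.1],[0.9,-0.42,-0.14],[1.2,-0.58,-0.18],[1.51,-0.74,-0.22]],"turn":[[-0.15,0.04,-1.2],[-0.3,0.09,-2.4],[-0.46,0.13,-3.6],[-0.6,0.18,-4.8],[-0.76,0.24,-6]],"gripper":[0.9,0.9,0.9,0.9,0.9]}' 110; python3 trk.py a
```

```text
clock: 11.95
position: [0.639, 0.1207, 0.0415]
tool_rot: [3.137, -0.0, 1.219]
force: [4.4, 8.2, 12.7]
grip_width: 0.0181
finger_force: 113.9
px [(array([  1.67, -14.33]), 0.97), (array([-11.17,   3.67]), 0.94)] knob disp mm [-35.9 -11.3  13.8] res -0.2
12.05 [0.63939547 0.12037966 0.04139179] [3.13656543e+00 7.24072826e-06 1.21861473e+00] [ 6.67716607  7.94460604 11.45696339] [ 1.8717995  -1.25500776  0.81554125]
```

```bash
cat > fit.py <<'E'
from h import *
from scipy.optimize import least_squares
def pf(f,p,fish):
    E=np.array(f['extrinsics']);q=E[:3,:3]@np.array(p)+E[:3,3]
    if not fish:return proj(f,p)
    n=np.hypot(q[0],q[1]);r=np.arctan2(n,q[2]);return f['fx']*r*q[0]/n+f['cx'],f['fy']*r*q[1]/n+f['cy']
def fit(name,fish,c,z,Rr,a0,a1,sign,w=.006):
    f=load(name);g=cv2.GaussianBlur(cv2.cvtColor(f['pixels'],cv2.COLOR_RGB2GRAY),(0,0),.6).astype(np.float32)
    c=np.array(c,float)
    for it in range(4):
        P=[]
        for a in np.deg2rad(np.arange(a0,a1,5)):
            rr=np.arange(Rr-w,Rr+w,.0003);uv=np.array([pf(f,[c[0]+r*np.cos(a),c[1]+r*np.sin(a),z],fish) for r in rr],np.float32)
            pr=cv2.remap(g,uv[:,0].reshape(1,-1),uv[:,1].reshape(1,-1),cv2.INTER_CUBIC).ravel();d=sign*np.gradient(cv2.GaussianBlur(pr.reshape(1,-1),(0,0),2).ravel())
            i=d.argmax();
            if d[i]>.3:P.append(c+rr[i]*np.array([np.cos(a),np.sin(a)]))
        P=np.array(P);s=least_squares(lambda x:np.hypot(*(P-x).T)-Rr,c,loss='soft_l1',f_scale=.0005);c=s.x
    print(name,z,np.round(c*1e3,1),'n',len(P),'rms',round(np.sqrt(np.mean(s.fun**2))*1e3,2))
    return c
print('cup');fit('wr1',1,(.557,-.126),.01,.02,170,290,1);fit('wr2',1,(.557,-.126),.01,.02,170,290,1);fit('si0',0,(.557,-.127),.01,.02,100,210,1)
print('spacer');fit('wr1',1,(.632,-.117),.01,.02,-70,20,1);fit('wr2',1,(.632,-.117),.01,.02,-70,20,1);fit('sc0',0,(.632,-.117),.01,.02,-30,60,1,.004)
print('ear');fit('wr1',1,(.595,-.119),.058,.026,20,160,-1);fit('wr2',1,(.595,-.119),.058,.026,20,160,-1)
E
python3 fit.py
```

```text
cup
wr1 0.01 [ 555.9 -124.6] n 24 rms 2.0
wr2 0.01 [ 556.2 -120. ] n 24 rms 1.37
si0 0.01 [ 555.  -130.9] n 22 rms 1.07
spacer
wr1 0.01 [ 631.2 -117.3] n 18 rms 0.35
wr2 0.01 [ 631.5 -117. ] n 18 rms 0.44
sc0 0.01 [ 635.5 -115.6] n 18 rms 0.53
ear
wr1 0.058 [ 594.  -118.1] n 28 rms 0.38
wr2 0.058 [ 594.  -117.8] n 28 rms 0.54
```

```bash
sed -i '/^print(/d' fit.py
python3 - <<'E'
from fit import *
for a0,a1 in((165,245),(180,260),(190,245)):
  for w in(.003,.004):
    for n in('wr2','wr1'):
        print(a0,a1,w,end=' ');fit(n,1,(.5565,-.1265),.01,.02,a0,a1,1,w)
for a0,a1 in((90,180),(110,200),(120,180)):
    print(a0,a1,end=' ');fit('si0',0,(.556,-.1275),.01,.02,a0,a1,1,.004)
f=load('wr2');o=cv2.resize(np.clip((f['pixels'][250:278,224:252,::-1]/255.)**.7*255,0,255).astype(np.uint8),(560,560),interpolation=cv2.INTER_CUBIC)
for R,c in((.02,(0,0,255)),(.013,(255,0,0))):
    for a in np.deg2rad(np.arange(0,360,6)):
        u,v=pf(f,[.5565+R*np.cos(a),-.1265+R*np.sin(a),.01 ],1);cv2.circle(o,(int((u-224+.5)*20),int((v-250+.5)*20)),2,c,-1)
cv2.imwrite('pics/cup2.png',o)
E
```

```text
165 245 0.003 wr2 0.01 [ 556.4 -125.4] n 16 rms 0.39
165 245 0.003 wr1 0.01 [ 556.  -125.1] n 16 rms 0.39
165 245 0.004 wr2 0.01 [ 556.5 -125.4] n 16 rms 0.31
165 245 0.004 wr1 0.01 [ 556.  -125.1] n 16 rms 0.4
180 260 0.003 wr2 0.01 [ 556.9 -126.2] n 16 rms 0.4
180 260 0.003 wr1 0.01 [ 556.6 -125.9] n 16 rms 0.18
180 260 0.004 wr2 0.01 [ 556.9 -126.2] n 16 rms 0.35
180 260 0.004 wr1 0.01 [ 556.5 -125.7] n 16 rms 0.15
190 245 0.003 wr2 0.01 [ 557.2 -126.3] n 11 rms 0.29
190 245 0.003 wr1 0.01 [ 556.7 -126. ] n 11 rms 0.21
190 245 0.004 wr2 0.01 [ 557.2 -126.3] n 11 rms 0.32
190 245 0.004 wr1 0.01 [ 556.7 -126. ] n 11 rms 0.14
90 180 si0 0.01 [ 556.6 -128.3] n 18 rms 0.48
110 200 si0 0.01 [ 555.6 -129.5] n 18 rms 0.72
120 180 si0 0.01 [ 556.2 -128.8] n 12 rms 0.42
```

View pics/cup2.png

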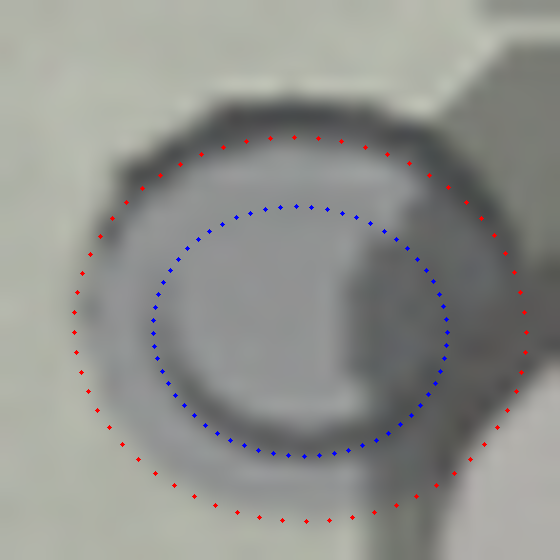

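The overlay shows the fitted rim (red) and recess (blue) circles matching the cup, so the cup is at (0.5565,-0.126). The remaining foot correction is about 1.6 mm in -x.

```bash
python3 -m crank '{"travel":[[0.06,-0.05,0],[0.12,-0.1,0],[0.18,-0.15,0],[0.25,-0.17,0],[0.25,-0.17,0]],"turn":[[0,0,-0.25],[0,0,-0.5],[0,0,-0.75],[0,0,-1.1],[0,0,-1.1]],"gripper":[0.9,0.9,0.9,0.9,0.9]}' 110; python3 trk.py b
```

```text
clock: 12.55
position: [0.6416, 0.1191, 0.0415]
tool_rot: [3.137, -0.0, 1.2]
force: [5.8, 9.0, 12.8]
grip_width: 0.0187
finger_force: 114.0
px [(array([  2.  , -14.83]), 0.98), (array([-11.5,   4. ]), 0.94)] knob disp mm [-37.4 -11.6  13.8] res 0.3
12.65 [0.64161677 0.11903434 0.0415388 ] [ 3.13679442e+00 -4.48229036e-04  1.20058532e+00] [ 5.56665742  9.31737411 13.16418632] [ 2.19853858 -1.01935819  0.97536186]
```

Run:
```python
from plan import *
y=-111.1
w=over(.3,y,.0925);print(w[0])
for p in(-1,-2,-3,-4,-5,-6,-7,-8,-9,-10,-11,-12,-13,-14,-15):print(p,delta(w,over(p,y,.0925+.00035*(p-.3))))
```

```text
[0.63944631 0.1169823  0.03944585]
-1 ([0.02, 0.04, 0.36], [1.21, -0.47, -0.0])
-2 ([0.03, 0.07, 0.63], [2.15, -0.83, -0.0])
-3 ([0.03, 0.09, 0.91], [3.08, -1.19, -0.0])
-4 ([0.04, 0.1, 1.19], [4.01, -1.55, -0.0])
-5 ([0.04, 0.1, 1.47], [4.94, -1.91, -0.0])
-6 ([0.04, 0.1, 1.75], [5.88, -2.27, -0.0])
-7 ([0.03, 0.09, 2.03], [6.81, -2.63, -0.0])
-8 ([0.03, 0.07, 2.31], [7.74, -2.99, -0.0])
-9 ([0.02, 0.04, 2.59], [8.68, -3.35, -0.0])
-10 ([0.0, 0.01, 2.87], [9.61, -3.71, 0.0])
-11 ([-0.01, -0.03, 3.15], [10.54, -4.07, -0.0])
-12 ([-0.03, -0.07, 3.43], [11.48, -4.43, -0.0])
-13 ([-0.05, -0.12, 3.7], [12.41, -4.79, -0.0])
-14 ([-0.07, -0.18, 3.98], [13.34, -5.15, -0.0])
-15 ([-0.1, -0.25, 4.26], [14.27, -5.51, -0.0])
```

```bash
python3 -m crank '{"travel":[[0.01,0.02,0.18],[0.02,0.04,0.36],[0.02,0.06,0.5],[0.03,0.07,0.63],[0.03,0.08,0.77]],"turn":[[0.6,-0.23,0],[1.2,-0.47,0],[1.7,-0.65,0],[2.15,-0.83,0],[2.6,-1,0]],"gripper":[0.9,0.9,0.9,0.9,0.9]}' 110; python3 trk.py c
```

```text
clock: 13.15
position: [0.642, 0.1188, 0.0491]
tool_rot: [3.137, -0.048, 1.2]
force: [8.0, 4.6, 8.1]
grip_width: 0.0184
finger_force: 113.2
px [(array([  2.5 , -13.83]), 0.98), (array([-12. ,   4.5]), 0.94)] knob disp mm [-38.1 -10.7  10.1] res 0.0
13.25 [0.64208154 0.11870299 0.04918987] [ 3.13665333 -0.04846861  1.19976272] [7.42747859 5.32927964 9.17629876] [ 1.42547796 -1.4650992   0.91208372]
```

```bash
python3 -m crank '{"travel":[[0,0.01,0.1],[0,0.02,0.2],[0,0.02,0.3],[0,0.02,0.42],[0,0.02,0.56]],"turn":[[0.3,-0.13,0.1],[0.65,-0.25,0.2],[1,-0.4,0.3],[1.4,-0.54,0.4],[1.86,-0.72,0.5]],"gripper":[0.9,0.9,0.9,0.9,0.9]}' 110; python3 trk.py d
```

```text
clock: 13.75
position: [0.6418, 0.1186, 0.0544]
tool_rot: [3.137, -0.082, 1.208]
force: [6.2, 3.5, 7.8]
grip_width: 0.0184
finger_force: 112.9
px [(array([  2.67, -13.17]), 0.98), (array([-12.17,   5.  ]), 0.94)] knob disp mm [-38.5 -10.6   7.5] res -0.0
13.85 [0.64182719 0.11848449 0.05460258] [ 3.13704498 -0.08253021  1.20802586] [6.83700389 3.92469237 8.38430725] [ 1.10068999 -1.31511425  0.49446907]
```

```bash
python3 -m crank '{"travel":[[0,0,0.14],[0,0,0.28],[0,0,0.42],[0,-0.01,0.56],[0,-0.02,0.7]],"turn":[[0.46,-0.18,0],[0.93,-0.36,0],[1.4,-0.54,0],[1.86,-0.72,0],[2.33,-0.9,0]],"gripper":[0.9,0.9,0.9,0.9,0.9]}' 110; python3 trk.py e;  python3 -m crank '{"travel":[[0,-0.01,0.14],[0,-0.03,0.28],[-0.01,-0.04,0.42],[-0.02,-0.05,0.56],[-0.03,-0.07,0.7]],"turn":[[0.46,-0.18,0],[0.93,-0.36,0],[1.4,-0.54,0],[1.86,-0.72,0],[2.33,-0.9,0]],"gripper":[0.9,0.9,0.9,0.9,0.9]}' 110; python3 trk.py f
```

```text
clock: 14.35
position: [0.6415, 0.1179, 0.0613]
tool_rot: [3.137, -0.125, 1.208]
force: [5.8, 2.0, 7.4]
grip_width: 0.0183
finger_force: 112.9
px [(array([  2.83, -12.5 ]), 0.98), (array([-12.17,   5.5 ]), 0.93)] knob disp mm [-38.5 -10.5   5.1] res 0.1
14.45 [0.64157878 0.11791732 0.06144119] [ 3.13722544 -0.12540531  1.20787322] [6.10501094 2.35696203 8.67523643] [ 0.81853066 -1.16502753  0.51244966]
clock: 14.95
position: [0.6398, 0.1163, 0.0672]
tool_rot: [3.14, -0.166, 1.208]
force: [2.8, 0.9, -0.6]
grip_width: 0.0182
finger_force: 112.0
px [(array([  3.  , -12.17]), 0.98), (array([-12.33,   5.5 ]), 0.95)] knob disp mm [-38.6 -10.    4.2] res -0.1
15.05 [0.63968855 0.11560481 0.06708543] [ 3.1401435  -0.16604554  1.20690368] [ 2.60577221  1.17747879 -0.9493723 ] [-0.11487447 -0.78492032  0.65255923]
```

```bash
python3 -m crank '{"travel":[[-0.07,-0.01,0.17],[-0.15,-0.03,0.34],[-0.22,-0.04,0.5],[-0.3,-0.03,0.67],[-0.36,-0.02,0.83]],"turn":[[0.55,-0.2,0.25],[1.1,-0.4,0.5],[1.7,-0.63,0.7],[2.25,-0.85,0.9],[2.8,-1.05,1.1]],"gripper":[0.9,0.9,0.9,0.9,0.9]}' 110
python3 - <<'E'
from plan import *
s=bot.observe();print(s['position'],s['tool_rot'],s['force'],s['moment'])
# infer bar pose
Rt=R.from_euler('xyz',s['tool_rot']);B=Rt*q_b.inv();O=s['position']-B.apply(t_b);d=B.apply([1,0,0])
print('O',O,'yaw',np.rad2deg(np.arctan2(d[1],d[0])),'pitch',np.rad2deg(np.arcsin(d[2])),'tip',O+d*.028,'d',d)
E
```

```text
clock: 15.55
position: [0.6356, 0.1151, 0.0752]
tool_rot: [3.141, -0.218, 1.226]
force: [1.7, -2.2, -2.1]
grip_width: 0.0181
finger_force: 111.8
[0.63563497 0.11511843 0.07523631] [ 3.14104236 -0.21844237  1.22559091] [ 1.74244242 -2.22868957 -2.08816217] [-0.84703648 -0.34267377  0.40601128]
O [ 0.55320624 -0.11415676  0.02283207] yaw -109.63888451693941 pitch -12.537181441375624 tip [ 0.54402008 -0.13989917  0.01675403] d [-0.32807686 -0.91937198 -0.21707312]
```

```bash
python3 -m crank '{"travel":[[0.1,0.3,0.07],[0.23,0.65,0.15],[0.36,1,0.23],[0.5,1.4,0.33],[0.64,1.8,0.42]],"turn":[[0,0,0],[0,0,0],[0,0,0],[0,0,0],[0,0,0]],"gripper":[0.9,0.9,0.9,0.9,0.9]}' 110; python3 trk.py g
```

```text
clock: 16.05
position: [0.6423, 0.1342, 0.0795]
tool_rot: [3.141, -0.218, 1.226]
force: [1.7, -2.6, -1.6]
grip_width: 0.0185
finger_force: 111.8
px [(array([  3.  , -12.33]), 0.98), (array([-12.33,   5.5 ]), 0.94)] knob disp mm [-38.7 -10.1   4.5] res 0.0
16.15 [0.64251944 0.13516846 0.07982357] [ 3.14045626 -0.21944912  1.22698131] [ 2.6874904   1.44425051 -1.97008072] [-0.02590675 -0.3682552   0.4272585 ]
```

```bash
python3 -m crank '{"travel":[[0.35,1,0.23],[0.75,2.1,0.5],[1.15,3.2,0.76],[1.55,4.4,1.04],[1.95,5.45,1.29]],"turn":[[0,0,0],[0,0,0],[0,0,0],[0,0,0],[0,0,0]],"gripper":[0.9,0.9,0.9,0.9,0.9]}' 110; python3 trk.py h
python3 - <<'E'
from plan import *
s=bot.observe()
Rt=R.from_euler('xyz',s['tool_rot']);B=Rt*q_b.inv();O=s['position']-B.apply(t_b);d=B.apply([1,0,0]);yaw=np.arctan2(d[1],d[0]);p=np.rad2deg(np.arcsin(d[2]))
dh=np.array([np.cos(yaw),np.sin(yaw)]);D=(O[:2]-RID)@dh
print('O',O,np.rad2deg(yaw),p,'D',D,'lat',(O[:2]-RID)@[-dh[1],dh[0]],'z expected on ridge',.027+.015/np.cos(np.deg2rad(p))+D*np.tan(np.deg2rad(p)))
def st(p): # pivot bar about its ridge contact keeping D
    pr=np.deg2rad(p);return tool(p,yaw,np.array([O[0],O[1],.027+.015/np.cos(pr)+D*np.tan(pr)]))
for q in(-10,-6,-2,2,5,7,8,8.5):
    T=st(q);print(q,delta((s['position'],Rt),T),T[0])
E
```

```text
clock: 16.65
position: [0.6619, 0.1897, 0.0926]
tool_rot: [3.141, -0.218, 1.226]
force: [-0.3, -1.0, -2.6]
grip_width: 0.0184
finger_force: 111.7
px [(array([  3.17, -12.17]), 0.98), (array([-12.33,   5.5 ]), 0.94)] knob disp mm [-38.7  -9.7   4. ] res 0.1
16.75 [0.6620469  0.19088657 0.09299185] [ 3.14042    -0.21992044  1.22800193] [ 0.47239891  0.61744127 -1.70690314] [-0.37968362  0.12899222  0.01140517]
O [ 0.58019636 -0.03851314  0.04022757] -109.50068372493074 -12.621783540542594 D 0.009736439698012493 lat 0.0010041587696212328 z expected on ridge 0.040191231587630695
-10 ([0.07, 0.2, -1.09], [-2.44, 0.95, 0.02]) [0.66276517 0.19292236 0.08208154]
-6 ([0.15, 0.42, -2.76], [-6.21, 2.29, 0.01]) [0.66353329 0.19509136 0.06538421]
-2 ([0.19, 0.52, -4.44], [-9.98, 3.62, 0.01]) [0.66389803 0.19612133 0.04863355]
2 ([0.18, 0.51, -6.11], [-13.76, 4.96, 0.01]) [0.66385763 0.19600725 0.03191911]
5 ([0.15, 0.43, -7.35], [-16.58, 5.96, 0.01]) [0.6635615  0.19517104 0.01946198]
7 ([0.12, 0.34, -8.18], [-18.47, 6.63, 0.0]) [0.66323789 0.19425721 0.01121641]
8 ([0.1, 0.28, -8.59], [-19.41, 6.96, 0.0]) [0.66303836 0.19369378 0.00711578]
8.5 ([0.09, 0.25, -8.79], [-19.88, 7.13, 0.0]) [0.66292919 0.19338551 0.00507165]
```

Run:
```python
from plan import *
f=load('wr1');print([np.round(onz(f,u/1.5625,v/1.5625,.03,True),3) for u,v in((565,97),(610,105),(578,0))])
f=load('sc0');print([np.round(onz(f,u,v,.005),3) for u,v in((259,293),(262,275),(331,313),(336,290),(350,200))],np.round(onz(f,285,265,.062),3))
f=load('wr4');print([np.round(onz(f,u*1.28,(v-300)*1.28,.005,True),3) for u,v in((325,522),(345,530),(343,390))])
```

```text
[array([0.713, 0.132, 0.03 ]), array([0.762, 0.134, 0.03 ]), array([0.719, 0.238, 0.03 ])]
[array([0.77 , 0.136, 0.005]), array([0.723, 0.127, 0.005]), array([0.763, 0.296, 0.005]), array([0.703, 0.294, 0.005]), array([0.418, 0.267, 0.005])] [0.719 0.176 0.062]
[array([0.725, 0.135, 0.005]), array([0.763, 0.125, 0.005]), array([0.727, 0.304, 0.005])]
```

The rack (x ≥ 0.713) is close to the gripper, so I'll swing the handle back clear of it before laying it down.

```bash
cat > st.py <<'E'
from plan import *
s=bot.observe()
Rt=R.from_euler('xyz',s['tool_rot']);B=Rt*q_b.inv();O=s['position']-B.apply(t_b);d=B.apply([1,0,0]);yaw=np.arctan2(d[1],d[0]);p=np.rad2deg(np.arcsin(d[2]))
dh=np.array([np.cos(yaw),np.sin(yaw)]);D=(O[:2]-RID)@dh
print('pos',s['position'],'yaw,p,D',np.rad2deg(yaw),p,D,'F',s['force'])
cur=(s['position'],Rt)
E
python3 - <<'E'
from st import *
for y in(-106.5,-103.5,-100.5,-97.5,-94.5):print(delta(cur,over(p,y,D)))
k=over(p,-94.5,D)
for q in(-10,-6,-2,2,5,7,8):print(q,delta(k,over(q,-94.5,D)))
E
```

```text
pos [0.6620469  0.19088657 0.09299185] yaw,p,D -109.50068372493074 -12.621783540542594 0.009736439698012493 F [ 0.47239891  0.61744127 -1.70690314]
([-1.26, 0.41, -0.0], [0.03, 0.08, 3.02])
([-2.44, 0.73, -0.0], [0.02, 0.08, 6.02])
([-3.64, 0.99, -0.0], [0.02, 0.08, 9.02])
([-4.85, 1.19, -0.0], [0.02, 0.08, 12.02])
([-6.06, 1.32, -0.0], [0.02, 0.08, 15.02])
-10 ([0.02, 0.22, -1.09], [-2.61, 0.21, -0.0])
-6 ([0.03, 0.44, -2.76], [-6.6, 0.52, -0.0])
-2 ([0.04, 0.55, -4.43], [-10.59, 0.83, -0.0])
2 ([0.04, 0.54, -6.1], [-14.58, 1.15, 0.0])
5 ([0.04, 0.45, -7.35], [-17.57, 1.38, -0.0])
7 ([0.03, 0.36, -8.17], [-19.56, 1.54, 0.0])
8 ([0.02, 0.3, -8.58], [-20.56, 1.62, -0.0])
```

```bash
python3 -m crank '{"travel":[[-1.2,0.4,0],[-2.4,0.7,0],[-3.6,1,0],[-4.8,1.2,0],[-6,1.3,0]],"turn":[[0,0,3],[0,0,6],[0,0,9],[0,0,12],[0,0,15]],"gripper":[0.9,0.9,0.9,0.9,0.9]}' 80 && python3 -m crank '{"travel":[[0,0.1,-0.8],[0.02,0.22,-1.6],[0.03,0.35,-2.4],[0.03,0.45,-3.2],[0.04,0.52,-4]],"turn":[[-1.9,0.15,0],[-3.8,0.3,0],[-5.7,0.45,0],[-7.6,0.6,0],[-9.5,0.75,0]],"gripper":[0.9,0.9,0.9,0.9,0.9]}' 80 && python3 -m crank '{"travel":[[0,0.03,-0.8],[0,0.03,-1.6],[0,0,-2.4],[0,-0.06,-3.1],[0,-0.12,-3.7]],"turn":[[-1.9,0.15,0],[-3.8,0.3,0],[-5.7,0.45,0],[-7.5,0.6,0],[-9,0.7,0]],"gripper":[0.9,0.9,0.9,0.9,0.9]}' 80; python3 -c "
from st import *
T=over(8,np.rad2deg(yaw),D);print(delta(cur,T))"
```

```text
clock: 17.25
position: [0.6012, 0.201, 0.0923]
tool_rot: [3.141, -0.218, 1.489]
force: [-0.7, 0.2, -3.0]
grip_width: 0.0184
finger_force: 111.7
clock: 17.75
position: [0.6022, 0.2059, 0.052]
tool_rot: [3.14, -0.05, 1.487]
force: [0.1, 0.5, -2.8]
grip_width: 0.0185
finger_force: 111.6
clock: 18.25
position: [0.6021, 0.205, 0.0149]
tool_rot: [3.139, 0.107, 1.488]
force: [-0.4, -1.1, -2.5]
grip_width: 0.0182
finger_force: 111.7
pos [0.60211111 0.20503514 0.01487362] yaw,p,D -94.62870525037484 6.1348237061870545 0.012740900110347307 F [-0.35931614 -1.0561897  -2.49266417]
([-0.02, -0.1, -0.73], [-1.85, 0.25, -0.01])
```

Now I'll lower the last bit until it touches, then release slowly and retreat upward.

```bash
python3 -m crank '{"travel":[[0,-0.02,-0.2],[0,-0.04,-0.4],[0,-0.07,-0.55],[0,-0.1,-0.73],[0,-0.1,-0.78]],"turn":[[-0.5,0.06,0],[-1,0.13,0],[-1.4,0.2,0],[-1.9,0.25,0],[-2,0.25,0]],"gripper":[0.9,0.9,0.9,0.9,0.9]}' 30 && python3 -m crank '{"travel":[[0,0,0],[0,0,0],[0,0,0],[0,0,0],[0,0,0]],"turn":[[0,0,0],[0,0,0],[0,0,0],[0,0,0],[0,0,0]],"gripper":[0.65,0.6,0.5,0.5,0.5]}' && python3 -m crank '{"travel":[[0,0.1,0.5],[0,0.3,2],[0,0.5,4],[0,1,8],[0,1.5,12]],"turn":[[0,0,0],[0,0,0],[0,0,0],[0,0,0],[0,0,0]],"gripper":[0.5,0.5,0.5,0.5,0.5]}'; python3 trk.py i
python3 - <<'E'
from h import *
a=load('sci');b=load('sii');c=snap('wrist','wri')
g=lambda x:np.clip((np.array(x)[:,:,::-1]/255.)**.6*255,0,255).astype(np.uint8)
o=np.zeros((600,800,3),np.uint8)
o[:300,:400]=cv2.resize(g(a['pixels'])[155:260,150:290],(400,300),interpolation=3)
o[:300,400:]=cv2.resize(g(b['pixels'])[190:280,220:340],(400,300),interpolation=3)
o[300:,:400]=cv2.resize(g(a['pixels']),(400,300));o[300:,400:]=cv2.resize(g(c['pixels']),(400,300));cv2.imwrite('pics/fin.png',o)
E
```

```text
clock: 18.75
position: [0.6022, 0.2039, 0.0074]
tool_rot: [3.141, 0.141, 1.488]
force: [0.6, -1.0, -2.1]
grip_width: 0.0186
finger_force: 111.6
clock: 19.25
position: [0.6022, 0.204, 0.0076]
tool_rot: [3.14, 0.141, 1.488]
force: [-0.7, 0.3, -0.3]
grip_width: 0.0427
finger_force: 0.0
clock: 19.75
position: [0.6018, 0.2193, 0.1298]
tool_rot: [3.141, 0.141, 1.488]
force: [0.3, -0.7, -0.3]
grip_width: 0.0429
finger_force: 0.0
px [(array([  3.  , -12.17]), 0.98), (array([-12.33,   5.33]), 0.94)] knob disp mm [-38.4  -9.7   4.5] res -0.2
19.85 [0.60420215 0.22140305 0.13416859] [3.13366445 0.13626583 1.48754475] [ 0.10513247  0.17742371 -0.32873716] [ 0.14887293 -0.01784334 -0.01144211]
```

View pics/fin.png

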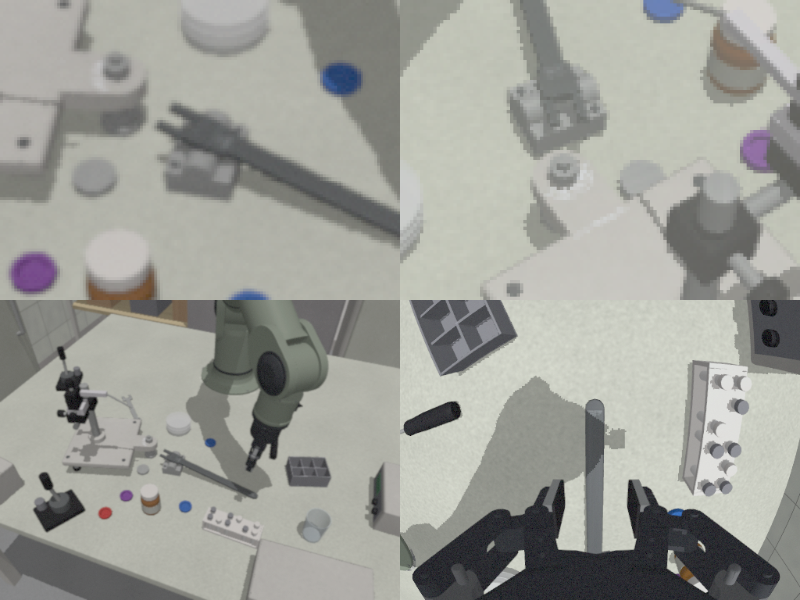

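The final view shows the ear sitting over the cup (about (122,118) in the top-left crop) and the spacer untouched at (93,177). The claw is clear of the ear, and the bar lies over the block with its handle on the bench and the gripper free. The knob is 4 mm above its start height, which matches the foot being home.

```bash
python3 -m crank '{"travel":[[0,0,1],[0,0,2],[0,0,2],[0,0,2],[0,0,2]],"turn":[[0,0,0],[0,0,0],[0,0,0],[0,0,0],[0,0,0]],"gripper":[0.5,0.5,0.5,0.5,0.5]}' && python3 -c "
from workcell import bot
print(bot.job_done())"
```

```text
clock: 20.4
position: [0.6019, 0.2188, 0.147]
tool_rot: [3.141, 0.141, 1.488]
force: [-0.1, 0.2, -0.6]
grip_width: 0.0426
finger_force: 0.0
the job is handed in; nothing more can be done
None
```

The foot is down in the cup by camera tracking (knob about 4 mm up, its home height), the claw is out from under the stand, the bar's handle is back on the bench, and the job was handed in at 20.4 s with no verdict returned; on the way in the claw pressed the stand once with about 25 N before I backed it off.

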